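Lock the filter canister and hold the cleaning dial on its third click

ROBOT

A 6-joint arm with a two-finger parallel gripper is mounted at the origin on a cart in front of the work surface, level with it; the furniture and walls round the work are solid. World frame = base frame: x ahead of the robot, y to its left, z up, the work surface at z = 0. Lengths are in m, angles in rad, forces in N, time in s.
With the tool pointing down it reaches from about 0.275 to 1 m from the base axis. Payload 8.4 kg.
Tool frame: the origin (TCP) lies at the very end of the fingers, on their centre line; the grasp point (between the pads) lies 19 mm behind it; y points along the fingers, x is the direction in which the jaws open and shut, and the axes are right-handed (so a half turn about y gives the same grasp; the last joint's range is limited). The gripper opens to 85 mm and grips with 20 to 120 N. Pads are 22 mm wide; open, the fingers measure 114 mm over their backs; the gripper's body (76 mm by 85 mm) begins 54 mm behind the grasp point. The pads swing forward as they close: fully open they stand 13 mm farther back than shut.
Start: joints at [-1.295, 0.353, 1.633, -0, 1.155, -0.002], TCP at [0.171, -0.601, 0.231] pointing down, gripper open.
Joint ranges: [-2.63, 2.63], [-0.92, 2.1], [0.06, 2.66], [-1.3, 4.44], [0, 2.69], [-3.02, 3.02]. Speed limits (rad/s): [2.22, 2.22, 2.79, 3.14, 3.14, 3.14].

INTERFACE

Orientations are given as a unit quaternion [x, y, z, w].
In Python, from rig import arm gives the robot as it stands.
- The arm moves only by the tool step_arm, never from a script. Its argument "deltas" is a list of rows, each a list of 7 numbers: the opening, from 0 (shut) to 1 (fully open), then the shift along the tool's x, y, z in mm, then the turn, a rotation vector about the tool's x, y, z in degrees. In form: [[grip, tx, ty, tz, wx, wy, wz], ...]. A call has 1 to 8 rows; each row shifts and turns the pose as measured when the row begins, along the tool's axes as they then stand; what a row does not reach is not made up. A row lasts 1/12 s, in which the tool goes at most 41.7 mm and 7.16 degrees, less where a joint would pass 70% of its speed; a pose out of reach is approached as far as the arm can. A call is refused whole if a number of a shift passes 41.7 or a number of a turn 7.16, either way. A call with a gripper value outside its range is refused whole. The fingers move at their own pace and stop on an object; "squeeze" is the grip in N (left out, the last holds). Time passes only in rows, so rows that do not move let the fingers close. It gives the time, the measured TCP pose, the force and the opening at its end, in the units of the state.
- arm.read_state(): the state, without advancing time (a new reading comes with each control period).
- arm.read_camera(name): name is "scene" or "top" or "wrist"; returns a dict with "pixels" (420x560x3 uint8, red, green, blue), "z_map" (420x560 float32, m along the optical axis (not along the pixel's ray), 0 where there is no reading), "intrinsics" (3x3 intrinsics, pixels), "D" ([k1, k2, p1, p2, k3] as OpenCV has them; the pictures are not rectified), "rvec" (rotation vector, rad) and "tvec" (3), from world to camera coordinates, as OpenCV has them. Camera axes: x right, y down, z forward; pixel columns grow to the right and rows downward; lengths in m; the calibration is good to about 2 mm. A picture is of the moment at which its call begins.
- arm.close_job(): hands the job in, once; it reports no verdict.
Trained networks look in a picture, given as the dict that the camera call returned (one of the last four; its "shot" number tells which), for a name from the list of things; names that differ only in an ending like _2 or _b are one class to them, and where a whole thing is asked for, a point or a joint stands for the part that bears it (a point fixed in the world has none). Each returns a list of dicts, best first, with "score" (0 to 1); they miss things now and then, are a little off and sometimes report something else, mostly with a low value. They report only what shows in the picture. A call takes as long as a camera call.
- arm.recognise(name, picture): "at" ([x, y, z] in m, in world coordinates, good to about 4 mm: the middle of the surface that is visible of it).
The state is a dict: "clock": time; "q": joint angles; "qvel": joint speeds; "joint_efforts": joint torques, N m; "tool_pos": TCP position; "tcp_rot": TCP orientation; "force": force on the tool from outside, world axes, zero at the start; "wrist_torque": the same for the moment, N m; "opening": opening from 0.0 (shut) to 1.0 (fully open).
Only numpy, scipy, OpenCV 4.12 (cv2) and the standard library are available. Lean on these libraries where they do the work, as an engineer would, in place of code of your own. Each camera call takes 0.05 s, during which the arm holds its last target.

TASK

Get the bench dust filter ready for a cleaning burst: first turn the lock ring on the canister by its red tab, clockwise seen from above, fully home to the yellow locked mark. Only then press the dial's black bar down past its first two clicks to the third, orange mark (no further) and keep holding it there: it springs back if let go, so finish with the robot still holding it on the third mark. Leave the loose things on the bench where they are.

Things in the scene. Friction and masses are not known exactly. Their poses are not given: they have to be found in the camera images.
- filter_unit: dust-filter unit fixed to the bench: plywood base 150 x 240 x 12 mm, a grey canister (98 mm wide, 112 mm high, steel lid) on its left half, a green dial housing (66 mm wide, top 125 mm high) on its right half. Origin at the centre of the base's underside; x to the unit's back, away from the robot, y to its left, z up. Turned by up to 0.4 rad either way.
- ring_axis (a point): point on the vertical axis of the lock ring, 108 mm above the bench, at (0, 65, 108) mm in the unit's frame; a black knob 24 mm wide rises 6 mm above it. Axes as the unit's.
- ring_turn (a joint): angle of the aluminium lock ring round the canister's top (114 mm wide, top 109 mm above the bench): 0 = open, tab at the thin white mark on the lid; grows clockwise seen from above; 1.2 rad = locked, against its stop, tab at the broad yellow mark. Starts between 0 and 0.45, turns with light friction (about 2 N at the tab), stays where it is left.
- tab_top (a point): centre of the top of the upright red tab on the lock ring: a fin 12 mm thick along the turning direction, 30 mm radially (49 to 79 mm from the ring's axis), top 144 mm above the bench, 35 mm clear of the ring. At ring_turn = 0 it lies from the ring's axis in direction 220 degrees (counter-clockwise from the unit's x), at 1.2 rad in direction 151 degrees.
- dial_axis (a point): point on the dial's level axis, 70 mm above the bench, in the middle of the housing's width, at (0, -65, 70) mm in the unit's frame; the axis runs along the unit's y.
- dial_turn (a joint): spring-return dial, a lever in the slot of the green drum: 0 = rest, lever 65 degrees above level, leaning to the robot; grows as the bar is pressed down towards the robot. Clicks at 0.331 and 0.689 rad (white marks), third at 1.020 rad (broad orange mark, lever 6.6 degrees above level); stop at 1.22 rad. Pushes back with about 2 to 6 N square to the lever; returns to 0 when let go.
- press_bar (a point): centre of the black round bar (a roller, free to turn on its own axle along the unit's y) on the end of the dial's lever: 20 mm thick, 46 mm long along the unit's y, 95 mm from the dial's axis; at rest 156 mm above the bench, at the third mark 81 mm above it and 54 mm nearer the robot.
- spool_dark: loose dark turned wooden spool, 38 mm wide, 55 mm high, in front of the unit. Origin under its centre. Bystander.
- spool_light: loose pale turned wooden spool, 44 mm wide, 40 mm high, in front of the unit. Origin under its centre. Bystander.
- block_plane: loose block plane, 92 x 155 x 59 mm, to the right. Origin under its centre. Bystander.
- dial: the moving dial: steel lever 10 mm thick with the black bar at its end and a thin red pointer over the drum. Origin on the dial's axis (as point dial_axis); turns with joint dial_turn.

How it is judged:
By the outcome, as a careful person would: the job done as asked, in the order asked, and still so for the second after the job is handed in, while the arm keeps its last pose, push and grip.
It also fails if it takes over 50 s, if anything falls off the work surface, if the arm or the gripper's body presses on something with over 40 N, if the wrist force passes 120 N, or if a joint passes its speed limit or range.

## Working session

There is one attempt and no reset: what is moved stays moved. The work goes in short steps, Python scripts to look and compute and a tool call to move; the robot and the scene stay as the last step left them, time stands still between calls to the robot, and variables do not carry over. Pictures are saved under pics/ and viewed, and the job is handed in when it is done.

Besides the shell and the picture viewer there is one more tool, called after "Call:" in YAML: its name, and indented under it one key for each argument. step_arm: Moves the arm, as the interface text tells. Its arguments: {"type":"object","properties":{"deltas":{"type":"array","items":{"type":"array","items":{"type":"number"}}},"squeeze":{"type":"number"}},"required":["deltas"]}

```bash
mkdir -p pics; ls
cat > h.py <<'E'
import numpy as np,cv2
from rig import arm
from scipy.spatial.transform import Rotation as R
def shot(n,f):
    p=arm.read_camera(n); cv2.imwrite('pics/'+f,p['pixels'][:,:,::-1]); return p
def w2p(p,X):
    return cv2.projectPoints(np.array(X,float).reshape(-1,3),np.array(p['rvec'],float),np.array(p['tvec'],float),np.array(p['intrinsics']),np.array(p['D'],float))[0].reshape(-1,2)
def p2w(p,u,v,z=None):
    K=np.array(p['intrinsics']);Rm=cv2.Rodrigues(np.array(p['rvec'],float))[0];t=np.array(p['tvec'],float).ravel()
    xy=cv2.undistortPoints(np.array([[[u,v]]],float),K,np.array(p['D'],float)).ravel()
    d=np.array([*xy,1.]);C=-Rm.T@t;dw=Rm.T@d
    s=p['z_map'][int(round(v)),int(round(u))] if z is None else (z-C[2])/dw[2]
    return C+s*dw
E
python3 - <<'E'
from h import *
np.set_printoptions(precision=4,suppress=True)
for c in ['scene','top']:
    p=shot(c,c+'1.png')
    for n in ['filter_unit','ring_axis','tab_top','press_bar','dial_axis','spool_dark','spool_light','block_plane','dial']:
        print(c,n,[(np.round(r['at'],4),round(r['score'],2)) for r in arm.recognise(n,p)[:2]])
s=arm.read_state();print(s)
E
```

```text
pics
scene filter_unit [(array([ 0.6475, -0.0119,  0.0955]), 0.96)]
scene ring_axis [(array([ 0.6427, -0.0163,  0.0853]), 0.89)]
scene tab_top [(array([0.6186, 0.0154, 0.1091]), 0.84), (array([0.4499, 0.0579, 0.0524]), 0.27)]
scene press_bar [(array([0.4468, 0.0601, 0.0469]), 0.17)]
scene dial_axis [(array([ 0.6443, -0.0169,  0.0923]), 0.73)]
scene spool_dark [(array([0.4468, 0.0567, 0.0466]), 0.62)]
scene spool_light []
scene block_plane [(array([ 0.5095, -0.3595,  0.0288]), 0.75), (array([ 0.4847, -0.0478,  0.0388]), 0.72)]
scene dial [(array([ 0.6516, -0.1177,  0.1616]), 0.46), (array([ 0.6446, -0.0143,  0.092 ]), 0.17)]
top filter_unit [(array([ 0.653 , -0.0467,  0.1071]), 0.69), (array([ 0.4813, -0.0606,  0.0396]), 0.34)]
top ring_axis [(array([ 0.6532, -0.0476,  0.1057]), 0.69), (array([ 0.5211, -0.3783,  0.0353]), 0.59)]
top tab_top [(array([ 0.6317, -0.0065,  0.1088]), 0.64)]
top press_bar [(array([ 0.6535, -0.1237,  0.1615]), 0.55)]
top dial_axis [(array([ 0.6552, -0.0488,  0.1016]), 0.79)]
top spool_dark [(array([0.4509, 0.0523, 0.0508]), 0.57)]
top spool_light [(array([0.6331, 0.0008, 0.1102]), 0.72), (array([ 0.4834, -0.0584,  0.0428]), 0.68)]
top block_plane [(array([ 0.5204, -0.3777,  0.0362]), 0.84), (array([ 0.6527, -0.045 ,  0.1022]), 0.45)]
top dial [(array([ 0.6525, -0.1258,  0.1634]), 0.6)]
{'clock': 1.0, 'q': array([-1.2954,  0.353 ,  1.6334,  0.    ,  1.1552, -0.0024]), 'qvel': array([ 0.001 , -0.0016,  0.0008,  0.0015,  0.0012,  0.0014]), 'joint_efforts': array([ -0.0014, -60.5187, -34.2449,  -0.0003,   0.0011,   0.    ]), 'tool_pos': array([ 0.1714, -0.6011,  0.2313]), 'tcp_rot': array([-0.5644,  0.426 , -0.426 ,  0.5644]), 'force': array([-0.6939, -0.3365,  0.1808]), 'wrist_torque': array([-0.0036,  0.0266, -0.0012]), 'opening': 0.9989848750567791}
```

View pics/scene1.png

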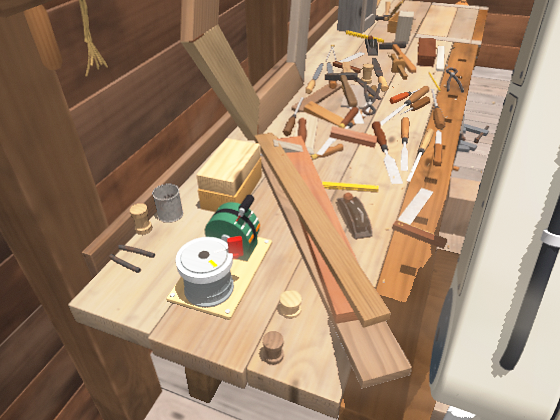

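View pics/top1.png

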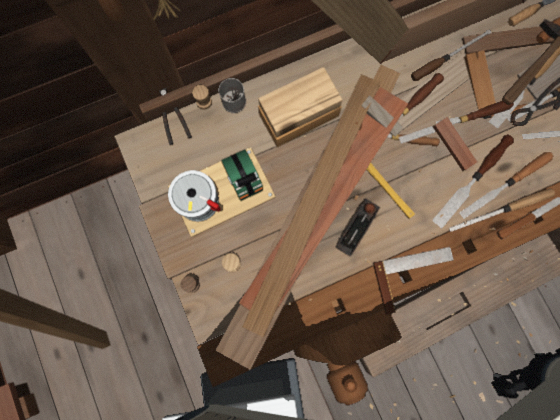

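Run:
```python
from h import *
np.set_printoptions(precision=3,suppress=True)
p=shot('top','top2.png')
for X in [(0.3,0,0),(0.6,0,0),(0.6,0.2,0),(0.6,-.3,0),(0.9,0,0),(0.171,-.601,.231)]: print(X,w2p(p,[X]))
for uv in [(191,193),(193,180),(175,195),(212,204),(238,158),(247,186),(262,255),(300,230),(330,160),(365,90),(240,350),(290,110),(190,284),(231,262),(300,85),(240,95),(360,225)]: print(uv,p2w(p,*uv))
im=p['pixels'][:,:,::-1]
cv2.imwrite('pics/topz.png',cv2.resize(im[130:310,140:380],(800,600),interpolation=cv2.INTER_CUBIC))
s=shot('scene','s2.png'); im=s['pixels'][:,:,::-1]
cv2.imwrite('pics/sz.png',cv2.resize(im[180:330,150:350],(800,600),interpolation=cv2.INTER_CUBIC))
w=shot('wrist','w2.png')
```

```text
(0.3, 0, 0) [[219.875 341.593]]
(0.6, 0, 0) [[204.709 222.809]]
(0.6, 0.2, 0) [[127.292 234.926]]
(0.6, -0.3, 0) [[319.021 204.934]]
(0.9, 0, 0) [[190.669 114.645]]
(0.171, -0.601, 0.231) [[513.636 367.216]]
(191, 193) [0.656 0.009 0.11 ]
(193, 180) [0.687 0.    0.11 ]
(175, 195) [0.656 0.047 0.113]
(212, 204) [ 0.614 -0.041  0.141]
(238, 158) [ 0.723 -0.115  0.114]
(247, 186) [ 0.652 -0.126  0.11 ]
(262, 255) [ 0.494 -0.134  0.004]
(300, 230) [ 0.531 -0.236  0.08 ]
(330, 160) [ 0.692 -0.338  0.082]
(365, 90) [ 0.861 -0.458  0.083]
(240, 350) [ 0.274 -0.049  0.025]
(290, 110) [ 0.826 -0.259  0.113]
(190, 284) [0.447 0.047 0.055]
(231, 262) [ 0.485 -0.057  0.042]
(300, 85) [ 0.888 -0.294  0.111]
(240, 95) [ 0.935 -0.14   0.001]
(360, 225) [ 0.525 -0.388  0.044]
```

View pics/topz.png

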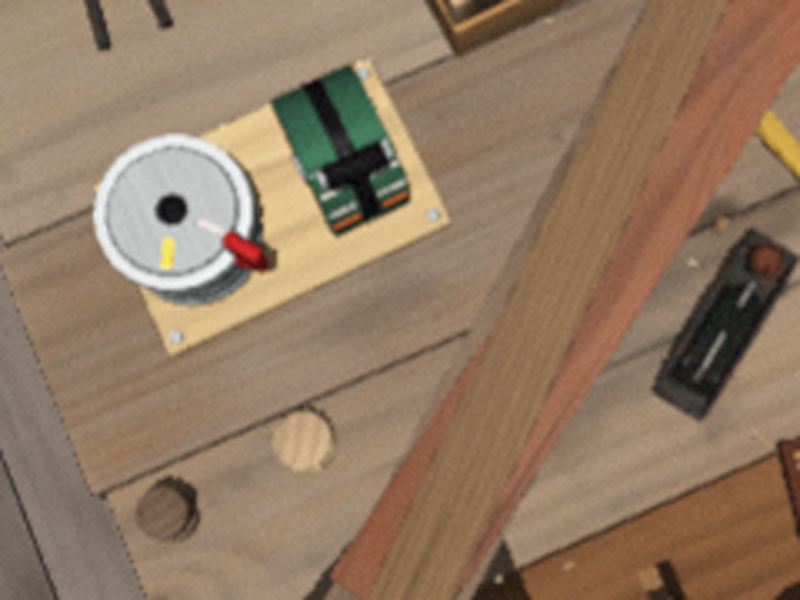

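View pics/sz.png

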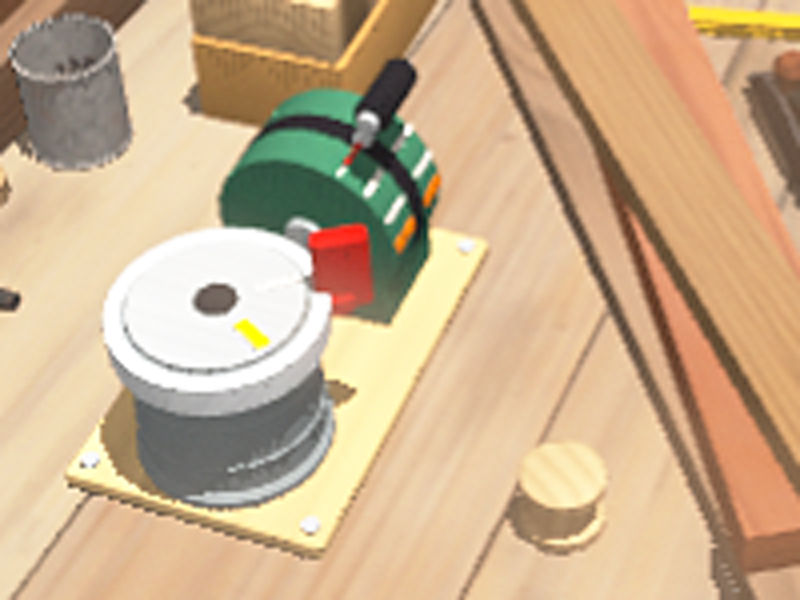

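Run:
```python
from h import *
from scipy.optimize import least_squares
np.set_printoptions(precision=4,suppress=True)
p=arm.read_camera('top')
z=lambda u,v:(140+(u+.5)*.3-.5,130+(v+.5)*.3-.5)
obs=[((-.075,.12,.012),(170,354)),((-.075,-.12,.012),(450,220)),((.075,-.12,.012),(372,60)),((0,.065,.114),(172,208))]
U=np.array([o[0] for o in obs]);px=np.array([z(*o[1]) for o in obs])
def T(v,U): c,s=np.cos(v[2]),np.sin(v[2]); U=np.atleast_2d(U); return np.c_[v[0]+c*U[:,0]-s*U[:,1],v[1]+s*U[:,0]+c*U[:,1],U[:,2]]
f=lambda v:(w2p(p,T(v,U))-px).ravel()
r=least_squares(f,[.66,-.05,.0]);print(r.x,r.fun)
v=r.x
def tab(a): return np.array([.064*np.cos(np.radians(220)-a),.065+.064*np.sin(np.radians(220)-a),.144])
for a in np.arange(0,.5,.05): 
  X=T(v,tab(a));print(a,X,z and (w2p(p,X)[0]-[140,130])/.3)
c=np.radians(65);bar=T(v,[-.095*np.cos(c),-.065,.07+.095*np.sin(c)])
print('bar',bar,(w2p(p,bar)[0]-[140,130])/.3,'ring',T(v,[0,.065,.108]),'dial',T(v,[0,-.065,.07]))
m=T(v,[-.095*np.cos(np.radians(6.6)),-.065,.081]);print('mark3',m, 'lock',T(v,tab(1.2)))
# red pixels top face by depth
im=p['pixels'].astype(int);M=(im[...,0]>120)&(im[...,1]<50)&(im[...,2]<60)
pts=np.array([p2w(p,u,w) for w,u in zip(*np.where(M)) if 180<u<230 and 180<w<220]);print(pts)
```

```text
[ 0.6754 -0.0546  0.2891] [-0.3784  0.2956  0.7298  0.7377 -0.2182 -1.1957 -0.1197  0.078 ]
0.0 [[ 0.6216 -0.0457  0.144 ]] [245.1349 234.3746]
0.05 [[ 0.619  -0.0439  0.144 ]] [243.011 238.426]
0.1 [[ 0.6165 -0.0419  0.144 ]] [240.683  242.3783]
0.15000000000000002 [[ 0.614  -0.0399  0.144 ]] [238.1566 246.2214]
0.2 [[ 0.6117 -0.0377  0.144 ]] [235.4379 249.9453]
0.25 [[ 0.6095 -0.0353  0.144 ]] [232.5334 253.5404]
0.30000000000000004 [[ 0.6074 -0.0329  0.144 ]] [229.4505 256.9974]
0.35000000000000003 [[ 0.6054 -0.0304  0.144 ]] [226.1966 260.3072]
0.4 [[ 0.6036 -0.0278  0.144 ]] [222.7799 263.4611]
0.45 [[ 0.6019 -0.0251  0.144 ]] [219.209 266.451]
bar [[ 0.6555 -0.1284  0.1561]] [354.5936 165.3198] ring [[0.6569 0.0077 0.108 ]] dial [[ 0.694  -0.1169  0.07  ]]
mark3 [[ 0.6035 -0.1438  0.081 ]] lock [[0.5943 0.0212 0.144 ]]
[[ 0.6249 -0.035   0.1404]
 [ 0.6235 -0.0378  0.1446]
 [ 0.6212 -0.0333  0.1474]
 [ 0.6213 -0.0353  0.1454]
 [ 0.6222 -0.037   0.1402]
 [ 0.6203 -0.04    0.1466]
 [ 0.6194 -0.0327  0.1451]
 [ 0.619  -0.035   0.1453]
 [ 0.619  -0.0371  0.1439]
 [ 0.6195 -0.039   
[... 496 characters left out ...]
 0.6114 -0.0505  0.1468]
 [ 0.6399 -0.0398  0.0193]
 [ 0.6117 -0.0363  0.1447]
 [ 0.6115 -0.0385  0.144 ]
 [ 0.6109 -0.0409  0.1452]
 [ 0.6106 -0.0453  0.1435]
 [ 0.6102 -0.0476  0.1436]
 [ 0.3533 -0.1688  1.2865]
 [ 0.6101 -0.0518  0.1406]
 [ 0.6104 -0.0397  0.1369]
 [ 0.6094 -0.0423  0.14  ]
 [ 0.6081 -0.0451  0.1442]
 [ 0.6082 -0.0471  0.1421]
 [ 0.6074 -0.0496  0.1441]
 [ 0.6076 -0.0516  0.1416]
 [ 0.6059 -0.0426  0.145 ]
 [ 0.6064 -0.0444  0.1414]
 [ 0.6064 -0.0465  0.1396]
 [ 0.6043 -0.0496  0.1473]
 [ 0.6059 -0.051   0.1383]
 [ 0.6127 -0.0333  0.1069]
 [ 0.6088 -0.0375  0.1226]
 [ 0.6035 -0.0465  0.1422]
 [ 0.6022 -0.0492  0.1462]
 [ 0.6106 -0.035   0.1037]
 [ 0.6082 -0.0384  0.1128]]
```

```bash
cat >> h.py <<'E'
V=(0.6754,-0.0546,0.2891)
RING=np.array([.6569,.0077])
def yaw():
    s=arm.read_state();m=R.from_quat(s['tcp_rot']).as_matrix();return np.degrees(np.arctan2(m[1,0],m[0,0])),m
def Rdown(y): # tool x at yaw y (deg), tool y down
    x=np.array([np.cos(np.radians(y)),np.sin(np.radians(y)),0]);d=np.array([0,0,-1.]);return R.from_matrix(np.c_[x,d,np.cross(x,d)])
def seq(wps,grip,start=None,mm=38,deg=6.8):
    """wps: list of (xyz,yaw); prints rows"""
    s=arm.read_state()
    P,Q=(np.array(s['tool_pos']),R.from_quat(s['tcp_rot'])) if start is None else (np.array(start[0]),Rdown(start[1]))
    for X,y in wps:
        X=np.array(X,float);Qt=Rdown(y)
        rv=(Q.inv()*Qt).as_rotvec(degrees=True)
        n=max(1,int(np.ceil(max(np.linalg.norm(X-P)*1e3/mm,np.linalg.norm(rv)/deg))))
        P0=P.copy()
        for i in range(n):
            d=Q.inv().apply(P0+(X-P0)*(i+1)/n-P)*1e3
            print([grip]+[round(float(a),1) for a in d]+[round(float(a),2) for a in rv/n])
            P=P0+(X-P0)*(i+1)/n;Q=Q*R.from_rotvec(rv/n,degrees=True)
        print('--',X,y)
E
python3 - <<'E'
from h import *
np.set_printoptions(precision=3,suppress=True)
y,m=yaw();print(y);print(m)
# tab centre theta=228.3
th=np.radians(228.3);t=RING+.064*np.array([np.cos(th),np.sin(th)])
print(t)
seq([((*t,.232),-41.7)],0.4)
E
```

```text
-74.08304514332234
[[ 0.274 -0.     0.962]
 [-0.962  0.     0.274]
 [-0.    -1.    -0.   ]]
[ 0.614 -0.04 ]
[0.4, -22.0, -0.0, 30.5, 0.0, -1.7, -0.0]
[0.4, -21.1, -0.0, 31.2, 0.0, -1.7, -0.0]
[0.4, -20.1, -0.0, 31.8, 0.0, -1.7, -0.0]
[0.4, -19.2, -0.0, 32.4, 0.0, -1.7, -0.0]
[0.4, -18.2, -0.0, 32.9, 0.0, -1.7, -0.0]
[0.4, -17.2, -0.0, 33.4, 0.0, -1.7, -0.0]
[0.4, -16.2, -0.0, 33.9, 0.0, -1.7, -0.0]
[0.4, -15.2, -0.0, 34.4, 0.0, -1.7, -0.0]
[0.4, -14.2, -0.0, 34.8, 0.0, -1.7, -0.0]
[0.4, -13.1, -0.0, 35.2, 0.0, -1.7, -0.0]
[0.4, -12.1, -0.0, 35.6, 0.0, -1.7, -0.0]
[0.4, -11.0, -0.0, 36.0, 0.0, -1.7, -0.0]
[0.4, -9.9, -0.0, 36.3, 0.0, -1.7, -0.0]
[0.4, -8.9, -0.0, 36.6, 0.0, -1.7, -0.0]
[0.4, -7.8, -0.0, 36.8, 0.0, -1.7, -0.0]
[0.4, -6.7, -0.0, 37.0, 0.0, -1.7, -0.0]
[0.4, -5.6, -0.0, 37.2, 0.0, -1.7, -0.0]
[0.4, -4.5, -0.0, 37.4, 0.0, -1.7, -0.0]
[0.4, -3.3, -0.0, 37.5, 0.0, -1.7, -0.0]
-- [ 0.614 -0.04   0.232] -41.7
```

Call:
step_arm:
  deltas:
    - [0.4, -22, 0, 30.5, 0, -1.7, 0]
    - [0.4, -21, 0, 31, 0, -1.7, 0]
    - [0.4, -20, 0, 32, 0, -1.7, 0]
    - [0.4, -19, 0, 32.5, 0, -1.7, 0]
    - [0.4, -18, 0, 33, 0, -1.7, 0]
    - [0.4, -17, 0, 33.5, 0, -1.7, 0]
    - [0.4, -16, 0, 34, 0, -1.7, 0]
    - [0.4, -15, 0, 34.5, 0, -1.7, 0]

```text
clock: 1.87
tool_pos: [0.361, -0.3626, 0.2307]
tcp_rot: [0.612, -0.355, 0.357, -0.609]
force: [0.0, -1.2, -0.3]
opening: 0.402
```

Call:
step_arm:
  deltas:
    - [0.4, -14, 0, 35, 0, -1.7, 0]
    - [0.4, -13, 0, 35, 0, -1.7, 0]
    - [0.4, -12, 0, 35.5, 0, -1.7, 0]
    - [0.4, -11, 0, 36, 0, -1.7, 0]
    - [0.4, -10, 0, 36.5, 0, -1.7, 0]
    - [0.4, -9, 0, 36.5, 0, -1.7, 0]

```text
clock: 2.37
tool_pos: [0.5062, -0.1755, 0.2316]
tcp_rot: [0.643, -0.295, 0.3, -0.64]
force: [0.3, -0.4, -0.6]
opening: 0.4
```

Run:
```python
from h import *
y,m=yaw();print(y,arm.read_state()['tool_pos'],arm.read_state()['opening'])
seq([((.614,-.040,.232),-41.7)],0.4)
```

```text
-49.81293062694779 [ 0.50618659 -0.17551029  0.23157468] 0.3997060032280848
[0.4, -6.8, -0.2, 34.0, 0.02, -1.62, 0.09]
[0.4, -5.8, -0.2, 34.1, 0.02, -1.62, 0.09]
[0.4, -4.9, -0.1, 34.3, 0.02, -1.62, 0.09]
[0.4, -3.9, -0.1, 34.4, 0.02, -1.62, 0.09]
[0.4, -2.9, -0.1, 34.5, 0.02, -1.62, 0.09]
-- [ 0.614 -0.04   0.232] -41.7
```

Tracking is good.

Call:
step_arm:
  deltas:
    - [0.4, -7, 0, 34, 0, -1.7, 0.1]
    - [0.4, -6, 0, 34, 0, -1.7, 0.1]
    - [0.4, -5, 0, 34, 0, -1.7, 0.1]
    - [0.4, -4, 0, 34.5, 0, -1.7, 0.1]
    - [0.4, -3, 0, 34.5, 0, -1.7, 0.1]
    - [0.4, 0, 0, 0, 0, 0, 0]

```text
clock: 2.87
tool_pos: [0.6206, -0.0252, 0.2322]
tcp_rot: [-0.663, 0.244, -0.245, 0.664]
force: [-0.3, -0.3, -0.1]
opening: 0.4
```

Run:
```python
from h import *
y,m=yaw();print(y,arm.read_state()['tool_pos'])
p=shot('wrist','w3.png')
np.set_printoptions(precision=4,suppress=True)
print(arm.recognise('tab_top',p)[:1], w2p(p,[.614,-.040,.144]))
im=p['pixels'].astype(int);M=((im[...,0]>120)&(im[...,1]<60)&(im[...,2]<70)).astype(np.uint8)
pts=np.array([p2w(p,u,v) for v,u in zip(*np.where(M))]);q=pts[(abs(pts[:,2]-.144)<.004)];print(len(q),q.mean(0),np.percentile(q,[2,98],axis=0), cv2.minAreaRect((q[:,:2]*1e3).astype(np.float32)))
seq([((.614,-.040,.232),-41.7),((.614,-.040,.118),-41.7)],0.4)
```

```text
-40.501412029369604 [ 0.62061608 -0.02515211  0.23219351]
[{'at': [0.647, 0.0007, 0.1107], 'score': 0.55}] [[283.8261 232.253 ]]
4 [ 0.6253 -0.0292  0.1412] [[ 0.6221 -0.0306  0.141 ]
 [ 0.6274 -0.0273  0.1414]] ((624.7340698242188, -28.83195686340332), (0.23223231732845306, 6.591710567474365), 58.09121322631836)
[0.4, 4.7, -0.2, -11.1, 0.08, 1.05, 0.03]
-- [ 0.614 -0.04   0.232] -41.7
[0.4, 0.0, 28.5, -0.0, -0.0, 0.0, 0.0]
[0.4, 0.0, 28.5, -0.0, -0.0, 0.0, 0.0]
[0.4, 0.0, 28.5, -0.0, -0.0, 0.0, 0.0]
[0.4, 0.0, 28.5, -0.0, -0.0, 0.0, 0.0]
-- [ 0.614 -0.04   0.118] -41.7
```

View pics/w3.png

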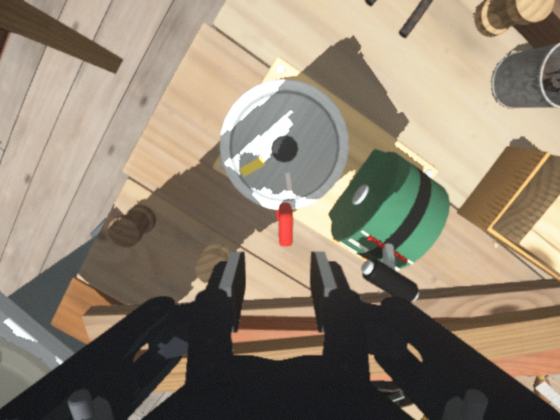

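Call:
step_arm:
  deltas:
    - [0.4, 4.7, 0, -11.1, 0, 1, 0]
    - [0.4, 0, 0, 0, 0, 0, 0]

```text
clock: 3.13
tool_pos: [0.6124, -0.0418, 0.2314]
tcp_rot: [0.662, -0.252, 0.251, -0.66]
force: [-0.4, -0.4, 1.1]
opening: 0.399
```

Run:
```python
from h import *
y,m=yaw();print(y,arm.read_state()['tool_pos'])
p=shot('wrist','w4.png')
print(w2p(p,[.614,-.040,.144]))
seq([((.614,-.040,.118),-41.7)],0.4)
```

```text
-41.736831979117504 [ 0.61243018 -0.0418068   0.23135114]
[[278.34391105 211.26746309]]
[0.4, 0.1, 37.8, 0.7, 0.05, -0.01, -0.01]
[0.4, 0.1, 37.8, 0.7, 0.05, -0.01, -0.01]
[0.4, 0.1, 37.8, 0.7, 0.05, -0.01, -0.01]
-- [ 0.614 -0.04   0.118] -41.7
```

View pics/w4.png

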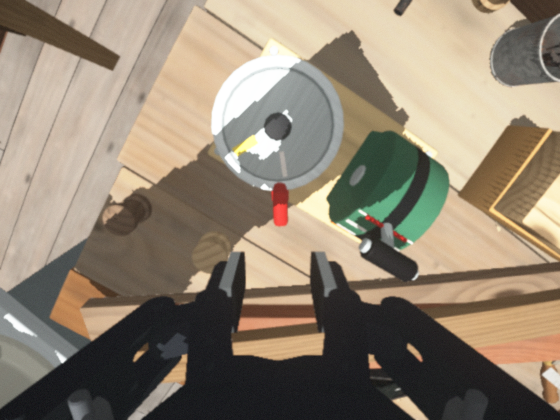

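Call:
step_arm:
  deltas:
    - [0.4, 0, 30, 0.7, 0, 0, 0]
    - [0.4, 0, 30, 0.7, 0, 0, 0]
    - [0.4, 0, 30, 0.7, 0, 0, 0]
    - [0.4, 0, 22, 0, 0, 0, 0]
    - [0.4, 0, 0, 0, 0, 0, 0]

```text
clock: 3.6
tool_pos: [0.6136, -0.0474, 0.1203]
tcp_rot: [0.659, -0.253, 0.258, -0.659]
force: [-2.1, 0.1, -0.1]
opening: 0.4
```

Run:
```python
from h import *
y,m=yaw();s=arm.read_state();print(y,s['tool_pos'],s['force'])
P=s['tool_pos'][:2]-RING;print(np.linalg.norm(P),np.degrees(np.arctan2(P[1],P[0]))%360)
p=shot('wrist','w5.png')
# arc: TCP leads? pushing finger inner face contacts tab 17mm-6=11mm behind => TCP angle leads tab by ~10deg
w=[]
for th in range(222,156,-6):
    a=np.radians(th); w.append(((*(RING+.064*np.array([np.cos(a),np.sin(a)])),.117),th-270+0.))
seq(w,0.4)
```

```text
-42.375571988199205 [ 0.61358918 -0.04735537  0.12026231] [-2.11886302  0.12101178 -0.14144946]
0.07004941756246416 231.80866562526572
[0.4, -12.0, 5.0, 5.7, -0.2, 5.62, 0.42]
-- [ 0.60933873 -0.03512436  0.117     ] -48.0
[0.4, -6.7, 0.0, 0.4, -0.0, 6.0, -0.0]
-- [ 0.60512291 -0.02991826  0.117     ] -54.0
[0.4, -6.7, 0.0, 0.4, -0.0, 6.0, -0.0]
-- [ 0.60147437 -0.0243      0.117     ] -60.0
[0.4, -6.7, 0.0, 0.4, -0.0, 6.0, -0.0]
-- [ 0.59843309 -0.01833115  0.117     ] -66.0
[0.4, -6.7, 0.0, 0.4, -0.0, 6.0, -0.0]
-- [ 0.59603238 -0.01207709  0.117     ] -72.0
[0.4, -6.7, 0.0, 0.4, -0.0, 6.0, -0.0]
-- [ 0.59429855 -0.00560635  0.117     ] -78.0
[0.4, -6.7, -0.0, 0.4, 0.0, 6.0, 0.0]
-- [0.5932506  0.00101018 0.117     ] -84.0
[0.4, -6.7, 0.0, 0.4, 0.0, 6.0, -0.0]
-- [0.5929 0.0077 0.117 ] -90.0
[0.4, -6.7, 0.0, 0.4, 0.0, 6.0, -0.0]
-- [0.5932506  0.01438982 0.117     ] -96.0
[0.4, -6.7, -0.0, 0.4, -0.0, 6.0, 0.0]
-- [0.59429855 0.02100635 0.117     ] -102.0
[0.4, -6.7, 0.0, 0.4, 0.0, 6.0, 0.0]
-- [0.59603238 0.02747709 0.117     ] -108.0
```

View pics/w5.png

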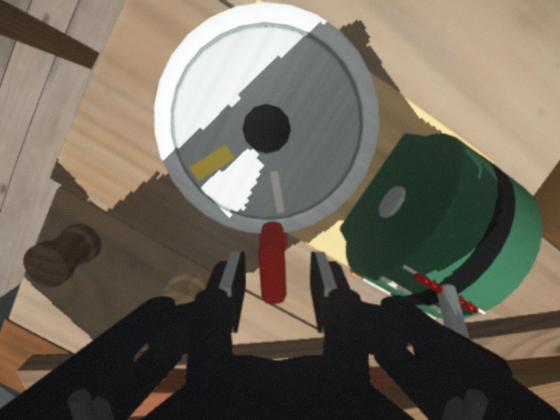

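Call:
step_arm:
  deltas:
    - [0.4, -12, 3, 5.5, 0, 5.6, 0.3]
    - [0.4, -6.7, 0, 0.4, 0, 6, 0]
    - [0.4, -6.7, 0, 0.4, 0, 6, 0]
    - [0.4, -6.7, 0, 0.4, 0, 6, 0]
    - [0.4, -6.7, 0, 0.4, 0, 6, 0]

```text
clock: 4.07
tool_pos: [0.5998, -0.0173, 0.1274]
tcp_rot: [-0.564, 0.418, -0.427, 0.569]
force: [0.9, -2.0, -1.8]
opening: 0.395
```

```bash
cat > arc.py <<'E'
from h import *
import sys
y,m=yaw();s=arm.read_state();print(y,s['tool_pos'],s['force'],m[:,1])
P=s['tool_pos'][:2]-RING;th=np.degrees(np.arctan2(P[1],P[0]))%360;print(np.linalg.norm(P),th)
w=[]
t=th-6
while t>float(sys.argv[1]):
    a=np.radians(t); w.append(((*(RING+.064*np.array([np.cos(a),np.sin(a)])),.117),t-270)); t-=6
seq(w,0.4)
E
python3 arc.py 152
```

```text
-73.43949093692133 [ 0.59977959 -0.01725177  0.12735606] [ 0.89518141 -1.95516645 -1.8175834 ] [ 0.01459509 -0.00144049 -0.99989245]
0.06233242786781976 203.59703280541538
[0.4, -6.5, 10.3, -2.3, -0.78, -1.03, 0.32]
-- [ 0.5958948  -0.01164851  0.117     ] -72.40296719458462
[0.4, -6.7, 0.0, 0.4, -0.0, 6.0, -0.0]
-- [ 0.59420652 -0.00516574  0.117     ] -78.40296719458462
[0.4, -6.7, 0.0, 0.4, -0.0, 6.0, -0.0]
-- [0.59320512 0.00145799 0.117     ] -84.40296719458462
[0.4, -6.7, 0.0, 0.4, 0.0, 6.0, 0.0]
-- [0.59290158 0.00815011 0.117     ] -90.40296719458462
[0.4, -6.7, 0.0, 0.4, 0.0, 6.0, 0.0]
-- [0.59329922 0.01483731 0.117     ] -96.40296719458462
[0.4, -6.7, 0.0, 0.4, 0.0, 6.0, 0.0]
-- [0.59439369 0.0214463  0.117     ] -102.40296719458462
[0.4, -6.7, 0.0, 0.4, 0.0, 6.0, 0.0]
-- [0.59617298 0.02790468 0.117     ] -108.40296719458462
[0.4, -6.7, 0.0, 0.4, 0.0, 6.0, 0.0]
-- [0.59861761 0.0341417  0.117     ] -114.40296719458462
```

Call:
step_arm:
  deltas:
    - [0.4, -6.5, 10, -2, -0.8, 0, 0.3]
    - [0.4, -6.7, 0, 0.4, 0, 5, 0]
    - [0.4, -6.7, 0, 0.4, 0, 5, 0]
    - [0.4, -6.7, 1, 0.4, 0, 5, 0]

```text
clock: 4.4
tool_pos: [0.5956, 0.0058, 0.122]
tcp_rot: [-0.505, 0.492, -0.497, 0.506]
force: [-0.7, -3.4, 1.3]
opening: 0.401
```

```bash
python3 arc.py 152
```

```text
-88.71602127420215 [0.59556776 0.0057899  0.12197708] [-0.70146912 -3.38015796  1.30347704] [ 0.00597635 -0.00277634 -0.99997829]
0.061361974122093606 181.78381780103857
[0.4, -6.7, 4.9, -2.4, -0.35, 5.5, 0.15]
-- [0.5930732  0.01240527 0.117     ] -94.21618219896143
[0.4, -6.7, 0.0, 0.4, 0.0, 6.0, -0.0]
-- [0.59391468 0.01905121 0.117     ] -100.21618219896143
[0.4, -6.7, -0.0, 0.4, 0.0, 6.0, 0.0]
-- [0.59544625 0.02557279 0.117     ] -106.21618219896143
[0.4, -6.7, -0.0, 0.4, -0.0, 6.0, 0.0]
-- [0.59765111 0.03189855 0.117     ] -112.21618219896143
```

Call:
step_arm:
  deltas:
    - [0.4, -6.7, 4, -2, -0.3, 4, 0.1]
    - [0.4, -6.7, 0, 0.4, 0, 4, 0]
    - [0.4, -6.7, 0, 0.4, 0, 4, 0]

```text
clock: 4.65
tool_pos: [0.5958, 0.0244, 0.1203]
tcp_rot: [0.451, -0.544, 0.546, -0.45]
force: [0.2, -2.3, -2.1]
opening: 0.4
```

```bash
python3 arc.py 146
python3 - <<'E'
from h import *
shot('wrist','w6.png')
E
```

```text
-100.82152013313568 [0.59580507 0.02437516 0.12030974] [ 0.23208916 -2.25826183 -2.08662509] [ 0.00158279 -0.00249284 -0.99999564]
0.06332970093168729 164.7336173903603
[0.4, -3.4, 1.6, 0.1, -0.06, 5.22, 0.06]
[0.4, -3.3, 1.7, -0.2, -0.06, 5.22, 0.06]
-- [0.59725813 0.03091309 0.117     ] -111.26638260963969
[0.4, -6.7, -0.0, 0.4, -0.0, 6.0, 0.0]
-- [0.60001128 0.0370202  0.117     ] -117.26638260963969
[0.4, -6.7, 0.0, 0.4, -0.0, 6.0, -0.0]
-- [0.60338772 0.04280607 0.117     ] -123.26638260963969
```

View pics/w6.png

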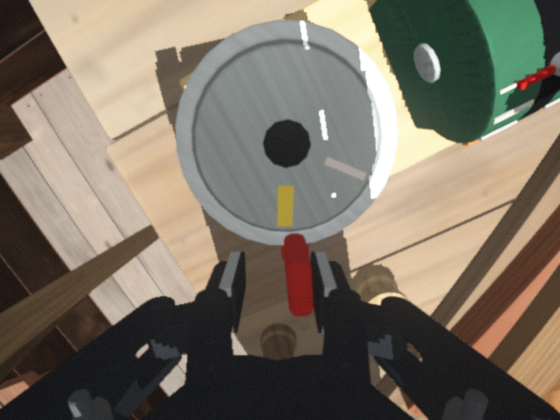

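Call:
step_arm:
  deltas:
    - [0.4, -4, 1, 0, 0, 1, 0]
    - [0.4, -4, 0, 0, 0, 0, 0]

```text
clock: 4.87
tool_pos: [0.5973, 0.0322, 0.1204]
tcp_rot: [0.447, -0.547, 0.549, -0.446]
force: [-3.9, -13.9, -2.4]
opening: 0.399
```

Call:
step_arm:
  deltas:
    - [0.4, -4, 0, 0, 0, 0, 0]

```text
clock: 4.95
tool_pos: [0.5972, 0.0326, 0.1203]
tcp_rot: [0.45, -0.545, 0.549, -0.446]
force: [-2.6, -35.7, -2.5]
opening: 0.398
```

Call:
step_arm:
  deltas:
    - [0.4, -4, 0, 0, 0, 0, 0]

```text
clock: 5.03
tool_pos: [0.597, 0.0323, 0.1201]
tcp_rot: [0.454, -0.542, 0.549, -0.445]
force: [-2.7, -25.8, 0.1]
opening: 0.402
```

```bash
python3 arc.py 140
python3 - <<'E'
from h import *
shot('wrist','w7.png')
E
```

```text
-101.03020867420804 [0.59704772 0.03229525 0.12013491] [ -2.73157606 -25.7640245    0.07325846] [-0.00382966 -0.01560677 -0.99987087]
0.06470874162456197 157.66064424361892
[0.4, -2.1, 1.0, 0.8, -0.03, 5.77, 0.31]
[0.4, -2.2, 1.0, 0.6, -0.03, 5.77, 0.31]
[0.4, -2.2, 1.0, 0.3, -0.03, 5.77, 0.31]
-- [0.6005703  0.03808034 0.117     ] -118.33935575638108
[0.4, -6.7, 0.0, 0.4, -0.0, 6.0, 0.0]
-- [0.60405449 0.04380197 0.117     ] -124.33935575638108
```

View pics/w7.png

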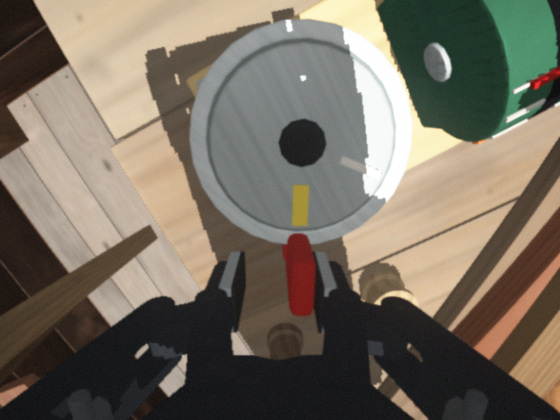

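Call:
step_arm:
  deltas:
    - [0.4, 8, 0, 0, 0, 0, 0]
    - [0.4, 2, 0, 0, 0.4, 0, -0.7]
    - [0.4, 0, -25, 0, 0, 0, 0]
    - [0.4, 0, -35, 0, 0, 0, 0]
    - [0.2, 0, -35, 0, 0, 0, 0]

```text
clock: 5.5
tool_pos: [0.5906, 0.0223, 0.2115]
tcp_rot: [0.464, -0.537, 0.548, -0.443]
force: [0.9, 0.0, 0.1]
opening: 0.273
```

Run:
```python
from h import *
np.set_printoptions(precision=4,suppress=True)
y,m=yaw();s=arm.read_state();print(y,s['tool_pos'],s['force'],s['q'])
t=shot('top','top3.png');w=shot('wrist','w8.png')
c=w2p(t,[.5943,.0212,.144])[0];print(c,arm.recognise('press_bar',t)[:1],arm.recognise('press_bar',w)[:1])
im=t['pixels'][:,:,::-1]
cv2.imwrite('pics/t3z.png',cv2.resize(im[130:280,140:300],(800,600),interpolation=cv2.INTER_CUBIC))
seq([((.590,-.05,.21),-87),((.6555,-.1284,.195),-73.4)],0)
```

```text
-100.23322999734773 [0.5906 0.0223 0.2115] [0.9035 0.0252 0.0558] [ 0.0534  0.3278  1.7174 -0.0351  1.1111  1.8187]
[186.2054 216.242 ] [{'at': [0.6523, -0.1232, 0.1632], 'score': 0.66}] [{'at': [0.6634, -0.1219, 0.1609], 'score': 0.92}]
[0, 35.8, 2.4, 5.3, 0.15, -6.64, 0.93]
[0, 36.2, 1.8, 1.2, 0.15, -6.64, 0.93]
-- [ 0.59 -0.05  0.21] -87
[0, 27.2, 5.0, 20.4, 0.0, -4.53, 0.0]
[0, 28.8, 5.0, 18.2, 0.0, -4.53, 0.0]
[0, 30.1, 5.0, 15.9, 0.0, -4.53, 0.0]
-- [ 0.6555 -0.1284  0.195 ] -73.4
```

View pics/w8.png

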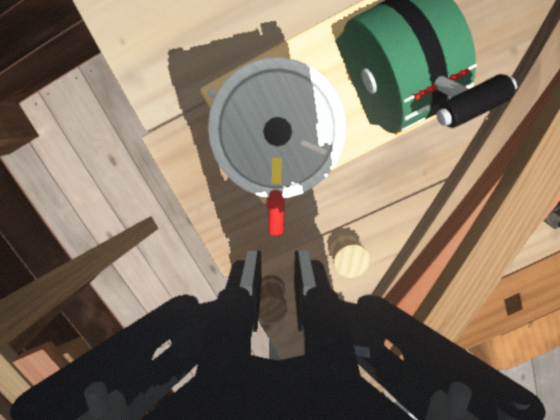

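Call:
step_arm:
  deltas:
    - [0, 35.8, 0, 5.3, 0, -6.6, 0.9]
    - [0, 36, 0, 1.2, 0, -6.6, 0.9]
    - [0, 27, 3, 20.4, 0, -4.5, 0]
    - [0, 29, 3, 18, 0, -4.5, 0]
    - [0, 20, 3, 12, 0, -4.5, 0]
    - [0, 0, 0, 0, 0, 0, 0]

```text
clock: 6.2
tool_pos: [0.647, -0.1184, 0.1974]
tcp_rot: [0.573, -0.421, 0.413, -0.569]
force: [-0.1, 0.1, 0.5]
opening: 0.001
```

Run:
```python
from h import *
np.set_printoptions(precision=4,suppress=True)
y,m=yaw();s=arm.read_state();print(y,s['tool_pos'],s['force'],s['opening'],m[:,1])
w=shot('wrist','w9.png')
print(w2p(w,[.6555,-.1284,.156]),w2p(w,s['tool_pos']),arm.recognise('press_bar',w)[:1])
seq([((.6555,-.1284,.185),-73.4)],0)
```

```text
-72.32569036164799 [ 0.647  -0.1184  0.1974] [-0.1314  0.0673  0.5473] 0.0006729894053623168 [-0.013   0.0018 -0.9999]
[[297.5345 228.1767]] [[278.914  266.3896]] [{'at': [0.6623, -0.1274, 0.1608], 'score': 0.57}]
[0, 15.3, 12.3, 6.8, 0.8, 0.76, -0.42]
-- [ 0.6555 -0.1284  0.185 ] -73.4
```

View pics/w9.png

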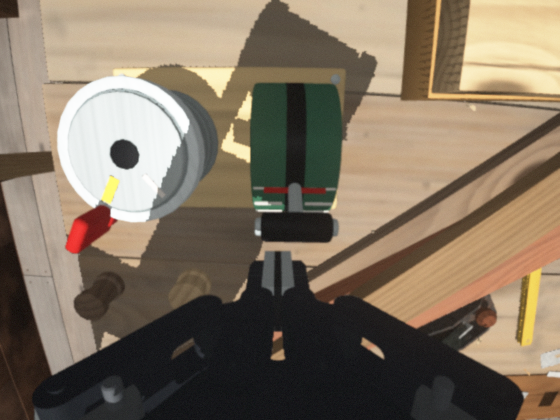

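Call:
step_arm:
  deltas:
    - [0, 15.3, 12, 7, 0.8, 0.8, -0.4]
    - [0, 0, 8, 0, 0, 0, 0]
    - [0, 0, 0, 0, 0, 0, 0]

```text
clock: 6.55
tool_pos: [0.6533, -0.1252, 0.1749]
tcp_rot: [0.566, -0.425, 0.422, -0.566]
force: [-0.6, 0.4, 0.2]
opening: 0.002
```

```bash
cat > dial.py <<'E'
from h import *
np.set_printoptions(precision=4,suppress=True)
import sys
v=V;c,sn=np.cos(v[2]),np.sin(v[2])
def top(phi): 
    u=-.095*np.cos(np.radians(phi));z=.08+.095*np.sin(np.radians(phi));yy=-.065
    return (v[0]+c*u-sn*yy,v[1]+sn*u+c*yy,z)
y,m=yaw();s=arm.read_state();d=s['tool_pos']-np.array(v[:2]+(0,))
ux=c*d[0]+sn*d[1];uy=-sn*d[0]+c*d[1]
print(s['clock'],y,s['tool_pos'],s['force'],m[:,1],'unit',ux,uy)
a=np.degrees(np.arcsin((s['tool_pos'][2]-.08)/.095));print('phi by height',a,'bar ux',-.095*np.cos(np.radians(a)))
end=6.6;
a0=float(sys.argv[1]); n=int(np.ceil((a0-end)/5)); 
seq([(top(p),-73.44) for p in np.linspace(a0,end,n+1)],0)
E
python3 dial.py 65
```

```text
6.55 -73.54176412292779 [ 0.6533 -0.1252  0.1749] [-0.5995  0.3804  0.2011] [-0.0036  0.0024 -1.    ] unit -0.04131295349642512 -0.06140081479387041
phi by height 87.18055427550561 bar ux -0.004672931602089458
[0, 3.6, 8.8, 1.2, 0.16, -0.1, -0.19]
-- [ 0.6554 -0.1283  0.1661] -73.44
[0, 0.0, 3.7, -7.2, 0.0, 0.0, 0.0]
-- [ 0.6486 -0.1304  0.1624] -73.44
[0, 0.0, 4.3, -6.8, 0.0, 0.0, 0.0]
-- [ 0.6421 -0.1323  0.1581] -73.44
[0, 0.0, 4.9, -6.4, 0.0, 0.0, 0.0]
-- [ 0.6359 -0.1342  0.1532] -73.44
[0, 0.0, 5.4, -6.0, 0.0, 0.0, 0.0]
-- [ 0.6301 -0.1359  0.1478] -73.44
[0, 0.0, 5.9, -5.5, 0.0, 0.0, 0.0]
-- [ 0.6249 -0.1374  0.1419] -73.44
[0, 0.0, 6.3, -5.0, 0.0, 0.0, 0.0]
-- [ 0.6201 -0.1389  0.1356] -73.44
[0, 0.0, 6.7, -4.4, 0.0, 0.0, 0.0]
-- [ 0.6158 -0.1401  0.1288] -73.44
[0, 0.0, 7.1, -3.8, 0.0, 0.0, 0.0]
-- [ 0.6121 -0.1412  0.1217] -73.44
[0, 0.0, 7.4, -3.2, 0.0, 0.0, 0.0]
-- [ 0.609  -0.1422  0.1144] -73.44
[0, 0.0, 7.6, -2.6, 0.0, 0.0, 0.0]
-- [ 0.6065 -0.1429  0.1067] -73.44
[0, 0.0, 7.8, -1.9, 0.0, 0.0, 0.0]
-- [ 0.6047 -0.1434  0.0989] -73.44
[0, 0.0, 8.0, -1.3, 0.0, 0.0, 0.0]
-- [ 0.6035 -0.1438  0.0909] -73.44
```

Call:
step_arm:
  deltas:
    - [0, 3.6, 8.8, 1.2, 0, 0, 0]
    - [0, 0, 4, -7, 0, 0, 0]
    - [0, 0, 4.5, -6.8, 0, 0, 0]
    - [0, 0, 5, -6.4, 0, 0, 0]

```text
clock: 6.88
tool_pos: [0.6385, -0.1321, 0.1559]
tcp_rot: [-0.566, 0.421, -0.424, 0.568]
force: [0.3, -1.7, 7.3]
opening: -0.002
```

```bash
python3 dial.py 45
python3 - <<'E'
from h import *
w=shot('wrist','w10.png')
E
```

```text
6.8833 -73.33920721847204 [ 0.6385 -0.1321  0.1559] [ 0.3355 -1.6585  7.309 ] [ 0.0048 -0.0002 -1.    ] unit -0.0574299150871212 -0.06374886598690646
phi by height 53.001134095727004 bar ux -0.05717092543249476
[0, 1.2, 8.7, -9.8, -0.26, 0.1, 0.09]
-- [ 0.6295 -0.1361  0.1472] -73.44
[0, 0.0, 5.9, -5.4, 0.0, -0.0, 0.0]
-- [ 0.6244 -0.1376  0.1413] -73.44
[0, 0.0, 6.3, -4.9, 0.0, -0.0, 0.0]
-- [ 0.6197 -0.139   0.135 ] -73.44
[0, 0.0, 6.7, -4.3, 0.0, -0.0, 0.0]
-- [ 0.6156 -0.1402  0.1284] -73.44
[0, 0.0, 7.0, -3.8, 0.0, -0.0, 0.0]
-- [ 0.6119 -0.1413  0.1213] -73.44
[0, 0.0, 7.3, -3.2, 0.0, -0.0, 0.0]
-- [ 0.6089 -0.1422  0.114 ] -73.44
[0, 0.0, 7.5, -2.5, 0.0, -0.0, 0.0]
-- [ 0.6065 -0.1429  0.1065] -73.44
[0, 0.0, 7.7, -1.9, 0.0, -0.0, 0.0]
-- [ 0.6047 -0.1435  0.0988] -73.44
[0, 0.0, 7.9, -1.2, 0.0, -0.0, 0.0]
-- [ 0.6035 -0.1438  0.0909] -73.44
```

View pics/w10.png

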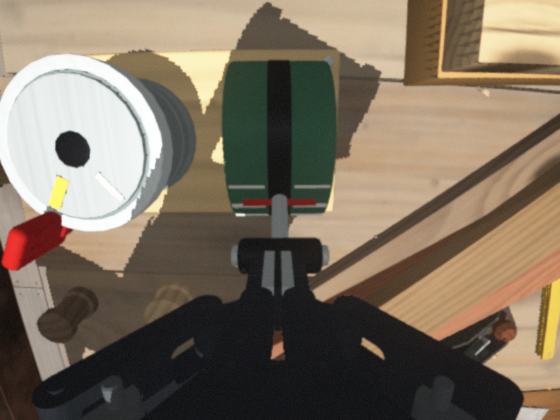

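Call:
step_arm:
  deltas:
    - [0, 1, 6, -6, 0, 0, 0]
    - [0, 0, 6, -5.5, 0, 0, 0]
    - [0, 0, 6.3, -5, 0, 0, 0]
    - [0, 0, 6.7, -4.4, 0, 0, 0]

```text
clock: 7.27
tool_pos: [0.6191, -0.1377, 0.1343]
tcp_rot: [-0.566, 0.418, -0.425, 0.57]
force: [0.6, -2.9, 6.9]
opening: -0.002
```

```bash
python3 dial.py 30
```

```text
7.2667 -73.2180648086611 [ 0.6191 -0.1377  0.1343] [ 0.6275 -2.9408  6.8866] [ 0.0122 -0.0017 -0.9999] unit -0.07764193844814128 -0.06361391033206786
phi by height 34.86934341687256 bar ux -0.07794349953721508
[0, 1.3, 6.8, -4.7, -0.64, 0.22, 0.29]
-- [ 0.6151 -0.1404  0.1275] -73.44
[0, 0.0, 6.9, -3.6, -0.0, -0.0, -0.0]
-- [ 0.6116 -0.1414  0.1206] -73.44
[0, 0.0, 7.1, -3.0, -0.0, -0.0, -0.0]
-- [ 0.6087 -0.1422  0.1135] -73.44
[0, 0.0, 7.4, -2.4, -0.0, -0.0, -0.0]
-- [ 0.6064 -0.1429  0.1061] -73.44
[0, 0.0, 7.5, -1.8, -0.0, -0.0, -0.0]
-- [ 0.6046 -0.1435  0.0986] -73.44
[0, 0.0, 7.7, -1.2, -0.0, -0.0, -0.0]
-- [ 0.6035 -0.1438  0.0909] -73.44
```

Call:
step_arm:
  deltas:
    - [0, 1, 6.8, -4.4, -0.6, 0, 0.3]
    - [0, 0, 7, -3.6, 0, 0, 0]
    - [0, 0, 7.2, -3, 0, 0, 0]
    - [0, 0, 7.4, -2.4, 0, 0, 0]

```text
clock: 7.6
tool_pos: [0.6074, -0.1413, 0.1089]
tcp_rot: [-0.567, 0.419, -0.423, 0.569]
force: [0.3, -0.8, 6.8]
opening: 0.003
```

```bash
python3 dial.py 15
```

```text
7.6 -73.09957010943457 [ 0.6074 -0.1413  0.1089] [ 0.2627 -0.8105  6.8193] [ 0.0072 -0.0012 -1.    ] unit -0.08985565667281187 -0.06371337957041195
phi by height 17.72849034372477 bar ux -0.09048846738040424
[0, 1.3, 4.3, -1.9, -0.38, 0.34, 0.18]
-- [ 0.606  -0.1431  0.1046] -73.44
[0, 0.0, 6.8, -1.6, -0.0, -0.0, -0.0]
-- [ 0.6045 -0.1435  0.0978] -73.44
[0, 0.0, 6.9, -1.1, -0.0, -0.0, -0.0]
-- [ 0.6035 -0.1438  0.0909] -73.44
```

Call:
step_arm:
  deltas:
    - [0, 1, 5, -2, -0.3, 0, 0.1]
    - [0, 0, 5, -1.2, 0, 0, 0]
    - [0, 0, 4, -0.6, 0, 0, 0]

```text
clock: 7.85
tool_pos: [0.6041, -0.1422, 0.096]
tcp_rot: [-0.568, 0.419, -0.422, 0.569]
force: [0.2, -3.1, 5.6]
opening: 0.0
```

Call:
step_arm:
  deltas:
    - [0, 0, 1, 0, 0, 0, 0]

```text
clock: 7.93
tool_pos: [0.604, -0.142, 0.0951]
tcp_rot: [-0.568, 0.419, -0.422, 0.569]
force: [0.3, -2.8, 3.1]
opening: -0.005
```

```bash
python3 dial.py 8
python3 - <<'E'
from h import *
w=shot('wrist','w11.png');s=shot('scene','s11.png')
im=s['pixels'][:,:,::-1]
cv2.imwrite('pics/s11z.png',cv2.resize(im[170:320,150:350],(800,600),interpolation=cv2.INTER_CUBIC))
E
```

```text
7.9333 -72.98860234362375 [ 0.604  -0.142   0.0951] [ 0.2572 -2.8054  3.1269] [ 0.0051 -0.0022 -1.    ] unit -0.093358456723931 -0.06345865267032344
phi by height 9.121851030984057 bar ux -0.09379857469269891
[0, 1.5, 1.8, -0.7, -0.24, 0.45, 0.21]
-- [ 0.6038 -0.1437  0.0932] -73.44
[0, 0.0, 2.3, -0.3, -0.0, -0.0, -0.0]
-- [ 0.6035 -0.1438  0.0909] -73.44
```

View pics/w11.png

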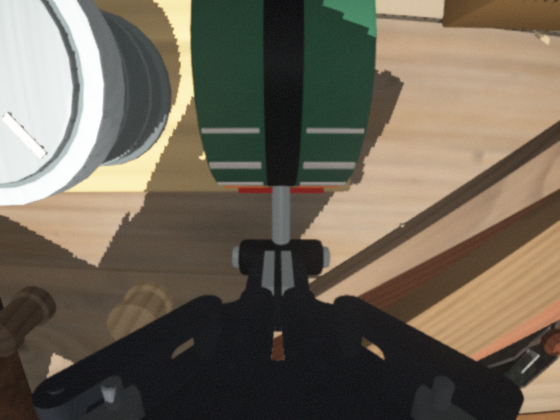

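View pics/s11z.png

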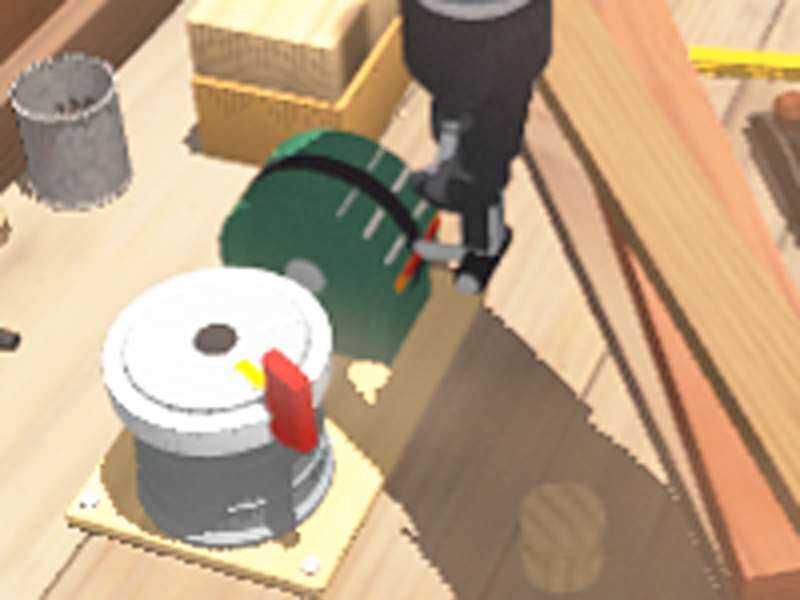

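Run:
```python
from h import *
w=shot('wrist','w12.png');s=shot('scene','s12.png')
a=cv2.resize(w['pixels'][170:210,190:380,::-1],(780,164),interpolation=cv2.INTER_NEAREST)
b=cv2.resize(s['pixels'][215:250,235:285,::-1],(600,420),interpolation=cv2.INTER_NEAREST)
c=np.zeros((590,780,3),np.uint8);c[:164]=a;c[168:588,:600]=b;cv2.imwrite('pics/c12.png',c)
v=V;cc,sn=np.cos(v[2]),np.sin(v[2])
def W(u,y,z): return (v[0]+cc*u-sn*y,v[1]+sn*u+cc*y,z)
for phi in (4,6.6,9,12):
    f=np.radians(phi)
    print(phi,[np.round(w2p(k,[W(-.095*np.cos(f),-.065+.023,.07+.095*np.sin(f)),W(-.095*np.cos(f),-.065-.023,.07+.095*np.sin(f)),W(-.057*np.cos(f),-.065,.07+.057*np.sin(f))]),1).tolist() for k in (w,s)])
```

```text
4 [[[242.4, 253.3], [320.4, 253.6], [282.1, 189.7]], [[267.3, 243.9], [274.8, 230.5], [255.4, 234.1]]]
6.6 [[[241.6, 255.9], [321.5, 256.3], [282.2, 190.4]], [[267.1, 242.5], [274.6, 229.1], [255.2, 233.2]]]
9 [[[240.8, 258.2], [322.5, 258.5], [282.3, 190.9]], [[266.8, 241.1], [274.3, 227.7], [255.0, 232.4]]]
12 [[[239.7, 260.7], [323.9, 261.1], [282.4, 191.2]], [[266.3, 239.3], [273.9, 226.0], [254.7, 231.4]]]
```

View pics/c12.png

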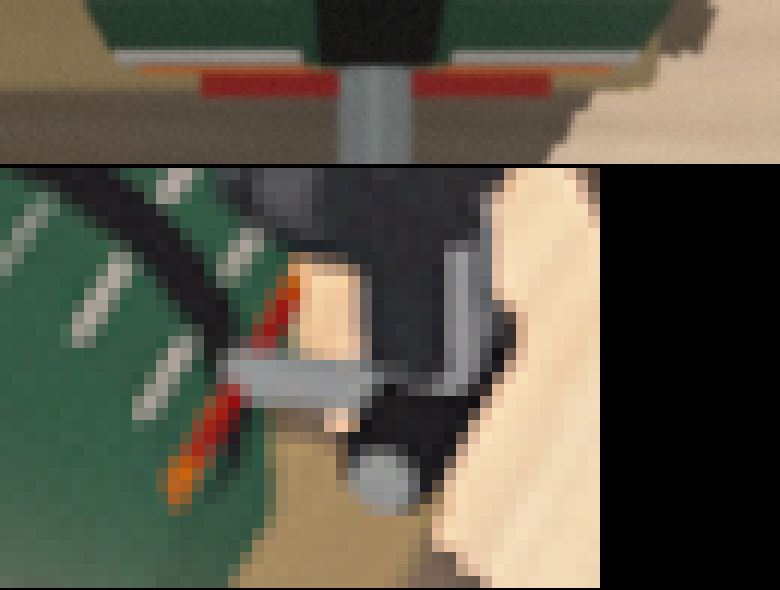

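Call:
step_arm:
  deltas:
    - [0, 0, 2.5, -0.3, 0, 0, 0]

```text
clock: 8.22
tool_pos: [0.6044, -0.1419, 0.0936]
tcp_rot: [-0.568, 0.419, -0.423, 0.569]
force: [-0.0, -0.7, 5.2]
opening: 0.002
```

Call:
step_arm:
  deltas:
    - [0, 0, 1.2, 0, 0, 0, 0]

```text
clock: 8.3
tool_pos: [0.6045, -0.1418, 0.0925]
tcp_rot: [-0.568, 0.418, -0.423, 0.569]
force: [0.1, -1.7, 4.1]
opening: -0.001
```

Call:
step_arm:
  deltas:
    - [0, 0, 1, 0, 0, 0, 0]

```text
clock: 8.38
tool_pos: [0.6046, -0.1418, 0.0917]
tcp_rot: [-0.568, 0.418, -0.423, 0.569]
force: [-0.1, -1.6, 5.0]
opening: -0.0
```

```bash
cat > chk.py <<'E'
from h import *
import sys
w=shot('wrist','wc%s.png'%sys.argv[1]);s=shot('scene','sc%s.png'%sys.argv[1])
st=arm.read_state();print(st['clock'],st['tool_pos'],st['force'])
a=cv2.resize(w['pixels'][165:285,190:380,::-1],(760,480),interpolation=cv2.INTER_NEAREST)
b=cv2.resize(s['pixels'][215:250,235:285,::-1],(600,420),interpolation=cv2.INTER_NEAREST)
cv2.imwrite('pics/ca%s.png'%sys.argv[1],a);cv2.imwrite('pics/cb%s.png'%sys.argv[1],b)
v=V;cc,sn=np.cos(v[2]),np.sin(v[2])
def W(u,y,z): return (v[0]+cc*u-sn*y,v[1]+sn*u+cc*y,z)
for phi in (2,4,6.6,9):
    f=np.radians(phi);X=[W(-.095*np.cos(f),-.065+.023,.07+.095*np.sin(f))]
    print(phi,(w2p(w,X)-[190,165])*4,(w2p(s,X)-[235,215])*12)
E
python3 chk.py 1
```

```text
8.4833 [ 0.60459698 -0.14184312  0.09154768] [ 0.79845255 -0.90549831  4.04387938]
2 [[209.17015069 358.75508384]] [[388.88236503 360.48548452]]
4 [[206.6815072  367.74832462]] [[387.49217046 347.11266441]]
6.6 [[203.2797684  378.79905066]] [[384.79140322 329.4728793 ]]
9 [[199.96468958 388.30176079]] [[381.40042967 312.96400158]]
```

View pics/cb1.png

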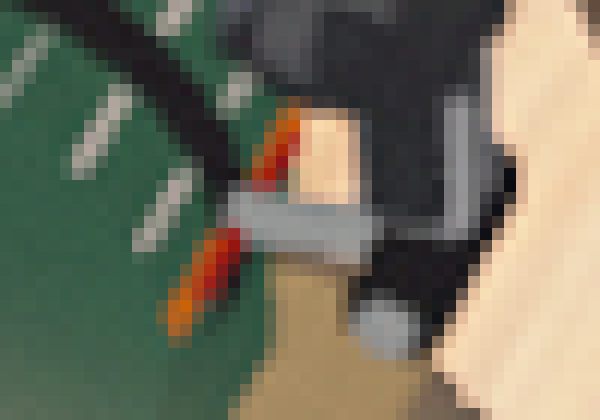

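View pics/ca1.png

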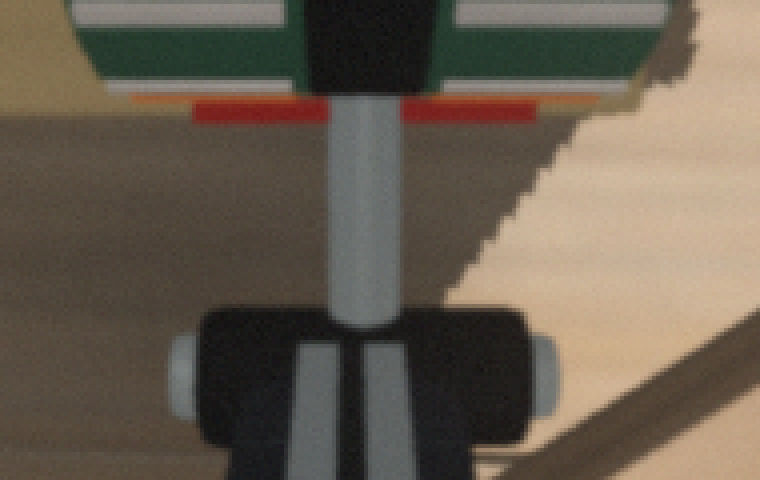

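Run:
```python
from h import *
s=arm.read_camera('scene')
v=V;cc,sn=np.cos(v[2]),np.sin(v[2])
def W(u,y,z): return (v[0]+cc*u-sn*y,v[1]+sn*u+cc*y,z)
P=lambda r,phi,y=-.055:np.round((w2p(s,[W(-r*np.cos(np.radians(phi)),y,.07+r*np.sin(np.radians(phi)))])-[235,215])*12,1).tolist()
for r in(.055,.057,.059,.061): print(r,[P(r,p) for p in (4,6.6,9)])
for n,ph in (('m1',65-18.96),('m2',65-39.48),('m3',6.6)): print(n,P(.0555,ph,-.038))
```

```text
0.055 [[[213.6, 261.5]], [[211.8, 251.4]], [[209.6, 242.0]]]
0.057 [[[223.4, 263.4]], [[221.6, 253.0]], [[219.4, 243.2]]]
0.059 [[[233.3, 265.4]], [[231.4, 254.5]], [[229.2, 244.4]]]
0.061 [[[243.2, 267.3]], [[241.3, 256.1]], [[239.0, 245.6]]]
m1 [[83.3, 154.5]]
m2 [[147.3, 234.8]]
m3 [[178.0, 311.5]]
```

Call:
step_arm:
  deltas:
    - [0, 0, 0.6, 0, 0, 0, 0]

```text
clock: 8.62
tool_pos: [0.6047, -0.1418, 0.0911]
tcp_rot: [-0.567, 0.418, -0.423, 0.569]
force: [-1.2, -0.8, 3.8]
opening: -0.001
```

```bash
python3 chk.py 2; for i in 1 2 3 4 5 6 7 8; do python3 -c "
from h import *
arm.read_camera('top')"; done; python3 chk.py 3
python3 - <<'E'
from h import *
s=cv2.imread('pics/sc3.png');cv2.imwrite('pics/sz3.png',cv2.resize(s[180:380,150:350],(600,600),interpolation=cv2.INTER_CUBIC))
E
```

```text
8.7167 [ 0.60465649 -0.14178914  0.09095222] [ 0.49018679 -0.70860745  4.32187214]
2 [[208.55079599 360.94702327]] [[388.88236503 360.48548452]]
4 [[206.04098082 370.00938212]] [[387.49217046 347.11266441]]
6.6 [[202.60971597 381.15224323]] [[384.79140322 329.4728793 ]]
9 [[199.26521894 390.74223281]] [[381.40042967 312.96400158]]
9.2167 [ 0.60467015 -0.1418064   0.09099265] [ 0.58336313 -0.73088759  4.94024683]
2 [[208.52764195 361.00783451]] [[388.88236503 360.48548452]]
4 [[206.01543513 370.07883452]] [[387.49217046 347.11266441]]
6.6 [[202.58081065 381.23300241]] [[384.79140322 329.4728793 ]]
9 [[199.23293707 390.83347118]] [[381.40042967 312.96400158]]
```

View pics/sz3.png

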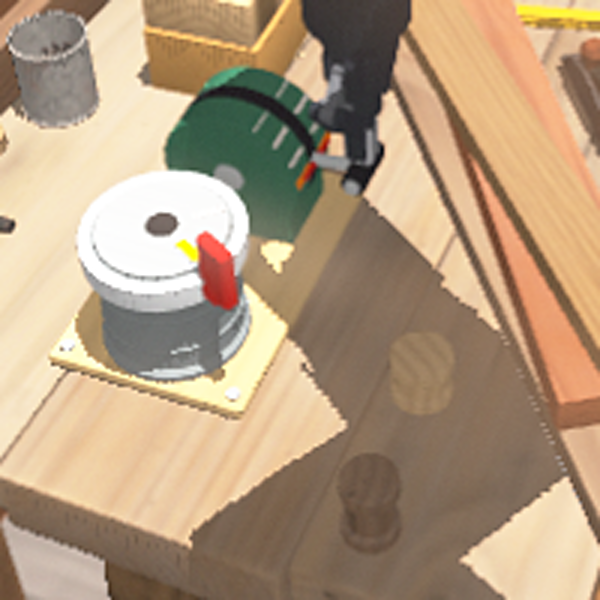

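View pics/cb3.png

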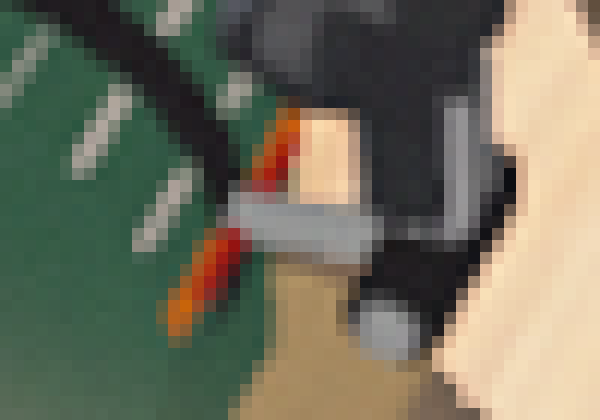

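Everything is stable: the ring tab sits at the yellow mark, the bar height matches the third mark (TCP z 0.091 m), and the spools are where they were. I'm handing in.

```bash
python3 -c "
from h import *
print(arm.close_job()); s=arm.read_state(); print(s['clock'],s['tool_pos'],s['force'])"
```

```text
the job is handed in; nothing more can be done
None
the job is handed in; nothing more can be done
```

The ring is turned home and the bar is held on the third mark; I handed the job in at about 9.2 s, with the arm still pressing. No verdict was reported.

- **Ring:** I straddled the red tab with the fingers and swept it clockwise until it hit its stop. The wrist force jumped from about 2 N to about 36 N there. The wrist and scene pictures both show the tab in line with the yellow locked mark.
- **Dial:** With the fingers shut, I pressed the bar down along its arc past both white marks to the orange one. The fingertips sat at 0.091 m with a push of about 4 to 5 N, and moved less than 0.1 mm over the last 0.5 s.
- **Check of the dial angle:** The fingertip height gives a lever angle of about 6.7° and the camera views of the bar give about 6 to 6.6°, against the 6.6° target. In the scene view the red pointer looks slightly past the middle of the orange mark. I put that down to the pointer standing off the drum, so I relied on the bar's position.
- **Loose things:** The last scene picture shows both spools standing where they were. I did not take a final picture to check the block plane; the arm never went near it.

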